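# Hang a panel meter on its keyhole stud

## Task

Pick up the small meter by the lug on top and hang it on the upright post: slip the wide opening of its keyhole plate over the headed stud, push the plate in against the sprung pins, then slide it down until the slot's end is fully home on the stud and the catch pin below springs out into the opening, and let go. The stud's height is adjustable and known only to within 14 mm, so find it by feel and keep every push below about 15 N; leave the things around it where they are.

Things in the scene. Friction and masses are not known exactly. Their poses are not given: they have to be found in the camera images.
- lug (a point): Centre of the black grip lug on top of the loose meter. Lug 26 mm wide (y), 14 mm thick (x), 42 mm tall, foot 98 mm and centre 119 mm above the meter's underside. Axes: x from the meter's front to its back (the side that goes against the post), y along its width, z up
- meter: Loose meter, about 0.22 kg, standing upright. Origin: centre of its plate's underside, 119 mm below and 4 mm behind (+x) the lug's centre; axes as lug. Aluminium back plate 64 mm wide, 100 tall, 6 thick (x from -3 to +3 mm); a grey housing 60 wide, 34 deep, 42 tall is fixed in front (-x) of the plate's foot; display on its front
- slot_end (a point): Mid-thickness of the meter's plate, on its centre line, 84 mm above the underside, 35 mm below and 4 mm behind (+x) the lug's centre: the stud's axis lies here when the slot is fully home. The stopping edge is 3.5 mm above. The slot is 10 mm wide, runs down from here into the opening, and has bevelled mouth and end; axes as lug
- opening (a point): Centre of the keyhole's large octagonal opening, 20 mm across, right through the 6 mm plate; 22 mm below slot_end; axes as lug
- post: Fixed post; origin on the bench. x horizontal, into the post; y along its width. A steel carriage, 64 wide, 88 tall, is clamped on its front, face at x = 0, top 16 mm above the stud. The headed stud sticks out of it along -x at y = 0, 118 mm above the bench give or take 14 mm: shank 7 mm diameter, 9 long; head 16 diameter, 4.5 thick, bevelled, front at x = -13.5 mm. Base 120 x 120 x 10
- plungers (a joint): Travel (m) of two round-nosed sprung pins in the carriage's face, 20 mm either side of the stud: 0 = 5 mm out of the face, 0.005 = flush. Together 2.5 N to start, 6 N flush. The plate's rear must come within 3 mm of the face to pass behind the head; when lowered, the pins clamp it to the head (about 4 N): it slides with several N of friction, stays where left
- catch (a joint): Travel (m) of the sprung catch pin, 7 mm diameter, 27.5 mm below the stud in the carriage's face: 0 = 6 mm out of the face, 0.006 = flush; 1.5 N to start, 4.5 N flush. The plate holds it in (0.0025 or more) until the slot is within about 1.5 mm of fully home; then it springs out into the foot of the large opening and bars the way back up
- flux_jar: Bystander: round jar with white lid, 50 mm diameter, 26 mm tall, origin at its underside centre
- tape: Bystander: roll of black tape lying flat, 56 mm diameter, 19 mm tall, origin at its underside centre
- tip_cleaner: Bystander: round tin with brass wool, 64 mm diameter, 36 mm tall, origin at its underside centre
There are look-alikes about, which are no part of the job. Of the things that look like the meter, the smallest one is meant.

How it is judged:
On the way, in this order (a step that is already met when the one before it is completed fails the run):
1. the head of the stud is through the opening and the plate is pushed in behind it, holding the catch pin in (value of joint plungers above 0.0014 m and value of joint catch above 0.002 m), for 0.1 s.
2. the plate is slid down behind the head until the slot is home and the catch pin has sprung out into the opening (value of joint catch below 0.0015 m and value of joint plungers above 0.0008 m and x of slot_end in the frame of post between -0.0085 and -0.001 m and y of slot_end in the frame of post between -0.004 and 0.004 m and z of slot_end in the frame of post between 0.101 and 0.135 m and angle between the z axis of slot_end and the z axis of post, either way round below 0.1 rad and angle between the x axis of slot_end and the x axis of post, either way round below 0.15 rad), for 0.2 s.
At the end, for the whole second after the job is handed in: the meter hangs still and released on the stud: catch pin out in the opening (travel under 1.5 mm), clamping pins still pressed in by the plate (over 0.8 mm), plate behind the head, upright within 0.1 rad, square to the post within 0.15 rad (all of step 2 and linear speed of meter below 0.01 m/s and contact force between the fingers and meter below 0.1 N); the robot touches nothing.
It fails at once if the meter is pushed against the post with more than 30 N (contact force between meter and post above 30 N).
It fails at once if the robot pushes on the post with more than 30 N (contact force between any of the fingers, the arm and post above 30 N).
It fails at once if the meter is tipped over (angle between lug's own z axis and vertical above 0.5 rad).
It fails at once if a bystander is moved by more than 15 mm (distance of any of flux_jar, tape, tip_cleaner from where it was at the start of the episode above 0.015 m).
It also fails if it takes over 61 s, if anything falls off the work surface, if the arm or the gripper's body presses on something with over 40 N, if the wrist force passes 120 N, or if a joint passes its speed limit or range.

## Robot

A 7-joint arm with a two-finger parallel gripper is mounted at the origin on a cart in front of the work surface, level with it; the furniture and walls round the work are solid. World frame = base frame: x ahead of the robot, y to its left, z up, the work surface at z = 0. Lengths are in m, angles in rad, forces in N, time in s.
With the tool pointing down it reaches from about 0.4 to 0.85 m from the base axis. Payload 10.4 kg.
Tool frame: the origin (TCP) lies midway between the tips of the shut fingers; the grasp point (between the pads) lies 19 mm behind it (manip.hold_point_z is the distance from the TCP to the grasp point, in m); z points along the fingers, y is the line along which they close (so a half turn about z gives the same grasp; the last joint's range is limited). The gripper opens to 85 mm and grips with 20 to 120 N. Pads are 22 mm wide; open, the fingers measure 114 mm over their backs; the gripper's body (76 mm by 85 mm) begins 54 mm behind the grasp point. The pads swing forward as they close: fully open they stand 13 mm farther back than shut.
Start: joints at [1.174, 0.332, -0.065, 1.46, 0.022, 1.35, -0.088], TCP at [0.228, -0.582, 0.231] pointing down, gripper open.
Joint ranges: [-2.6, 2.6], [-0.5, 2.12], [-1.47, 1.34], [0.16, 2.42], [-1.27, 4.41], [0.06, 2.06], [-2.6, 2.6]. Speed limits (rad/s): [2.22, 2.22, 2.79, 2.79, 3.14, 3.14, 3.14].

## Interface

Orientations are given as a unit quaternion [x, y, z, w].
In Python, from workcell import manip, eyes, job gives the robot as it stands.
- The arm moves only by the shell command python3 -m crank 'ROWS' [FORCE]. ROWS is JSON, a list that holds one entry, the list of rows, each a list of 7 numbers: the finger opening in cm, from 0 to 8.54, then the shift along the world's x, y, z in cm, then the turn, a rotation vector about the world's x, y, z in degrees. In form: [[[hand, x, y, z, ax, ay, az], ...]]. A call has 1 to 20 rows; each row shifts and turns the commanded pose from where the row before left it; what a row does not reach is not made up. A row lasts 1/8 s, in which the tool goes at most 62.5 mm and 10.7 degrees, less where a joint would pass 70% of its speed; a pose out of reach is approached as far as the arm can. A call with a gripper value outside its range is refused whole. The fingers move at their own pace and stop on an object; FORCE is the grip in N (left out, the last holds). Time passes only in rows, so rows that do not move let the fingers close. It gives the time, the measured TCP pose, the force, the opening and the grip force at its end, in the units of the state.
- manip.get_obs(): the state, without advancing time (a new reading comes with each control period).
- eyes.camera(name): name is "side" or "top" or "wrist"; returns (picture, depth): 384x512x3 uint8, red, green, blue; 384x512 float32, m along the optical axis (not along the pixel's ray), 0 where there is no reading.
- eyes.camera_params(name): a dict with "fx", "fy", "cx", "cy" (pixels), "world_from_camera" (4x4, takes a point from camera to world coordinates); the wrist camera has in their place "hand_eye" (4x4, takes a point from camera to tool coordinates, whose origin is the TCP and whose axes are the flange's). Camera axes: x right, y down, z forward; pixel columns grow to the right and rows downward; lengths in m; the calibration is good to about 2 mm. A picture is of the moment at which its call begins: read the wrist's pose just before it. camera_params takes no time and is no camera call.
- job.hand_in(): hands the job in; it is judged then, once.
The state is a dict: "clock": time; "joint_pos": joint angles; "joint_velocities": joint speeds; "tau": joint torques, N m; "position": TCP position; "ee_rot": TCP orientation; "ft_force": force on the tool from outside, world axes, zero at the start; "torque": the same for the moment, N m; "grip_width": opening from 0.0 (shut) to 1.0 (fully open); "grasp_force": force on a finger pad.
Only numpy, scipy, OpenCV 4.12 (cv2) and the standard library are available. Lean on these libraries where they do the work, as an engineer would, in place of code of your own. Each camera call takes 0.05 s, during which the arm holds its last target. There are 200 camera calls.

## Working session

There is one attempt and no reset: what is moved stays moved. The work goes in short steps, Python scripts to look and compute and a shell command to move; the robot and the scene stay as the last step left them, time stands still between calls to the robot, and variables do not carry over. Pictures are saved under pics/ and viewed, at most 10 in all, crops included, and the job is handed in when it is done.

```bash
mkdir -p pics; cat > h.py <<'E'
import numpy as np, cv2
from workcell import manip, eyes, job
from scipy.spatial.transform import Rotation as R
def shot(n):
    o=manip.get_obs(); im,d=eyes.camera(n); p=eyes.camera_params(n)
    if 'world_from_camera' in p: T=np.array(p['world_from_camera'])
    else:
        W=np.eye(4);W[:3,:3]=R.from_quat(o['ee_rot']).as_matrix();W[:3,3]=o['position'];T=W@np.array(p['hand_eye'])
    return im,d,p,T
def cloud(d,p,T):
    v,u=np.mgrid[:d.shape[0],:d.shape[1]]
    c=np.stack([(u-p['cx'])/p['fx']*d,(v-p['cy'])/p['fy']*d,d],-1)
    return c@T[:3,:3].T+T[:3,3]
def save(n,im): cv2.imwrite('pics/'+n+'.png',cv2.cvtColor(im,cv2.COLOR_RGB2BGR))
E
python3 - <<'E'
from h import *
for n in('top','side'):
    im,d,p,T=shot(n); save(n+'0',im); np.savez(n+'0.npz',im=im,d=d,T=T,P=cloud(d,p,T)); print(n,p['fx'],T[:3,3],T[:3,2],(d>0).mean())
o=manip.get_obs();print(o['ee_rot'],o['position'],manip.hold_point_z,o['clock'])
E
```

```text
top 356.5501667538602 [0.29911367 0.24875582 1.37775364] [ 0.16802952  0.0103814  -0.9857273 ] 0.9961293538411459
side 349.2748904559473 [ 0.47470871 -0.66460463  0.69290089] [ 0.02144368  0.84048227 -0.54141455] 0.9960988362630209
[ 9.82584133e-01  1.85817188e-01 -1.49832122e-04 -6.10427526e-04] [ 0.22808836 -0.58154712  0.23059427] 0.0187 0.1
```

View pics/top0.png

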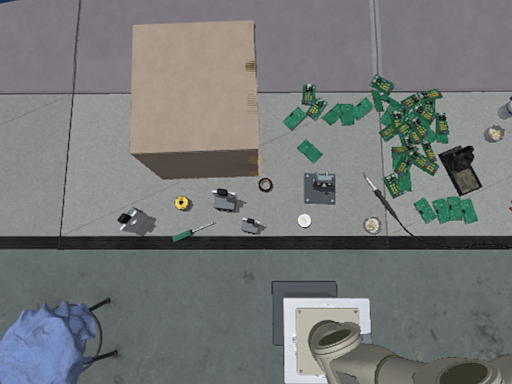

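View pics/side0.png

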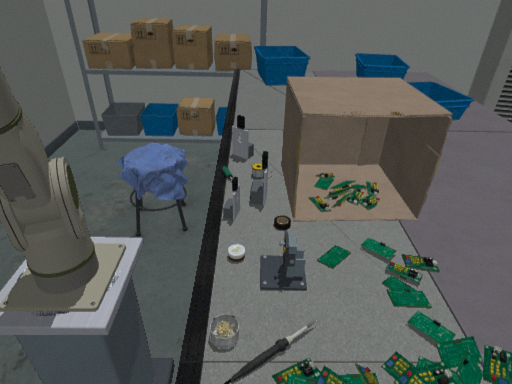

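Three meter-like candidates in top view: (130,218), (225,198) and (250,226). The post is at (322,185). I'll measure sizes and enlarge.

```bash
python3 - <<'E'
from h import *
t=np.load('top0.npz');s=np.load('side0.npz')
P=t['P'];im=t['im']
for nm,(u0,u1,v0,v1) in dict(A=(110,160,200,240),B=(205,245,182,215),C=(238,268,212,240),post=(300,340,165,208)).items():
    Q=P[v0:v1,u0:u1].reshape(-1,3); m=Q[:,2]>0.03
    q=Q[m]; print(nm,'zmax',q[:,2].max(),'min',q.min(0),'max',q.max(0))
    hi=q[q[:,2]>q[:,2].max()-0.012]; print('  top',len(hi),hi.mean(0),cv2.minAreaRect((hi[:,:2]*1000).astype(np.float32)))
    for z0,z1 in((.03,.06),(.06,.09),(.09,.12),(.12,.2)):
        k=q[(q[:,2]>z0)&(q[:,2]<z1)]
        if len(k)>5: print('   ',z0,len(k),cv2.minAreaRect((k[:,:2]*1000).astype(np.float32)))
a=cv2.resize(s['im'][105:305,205:325],None,fx=4,fy=3*1.0); 
a=cv2.resize(s['im'][100:230,205:305],(460,598),interpolation=cv2.INTER_CUBIC)
b=cv2.resize(t['im'][165:245,110:160],(0,0),fx=1,fy=1)
c=cv2.resize(s['im'][225:295,250:315],(338,364),interpolation=cv2.INTER_CUBIC)
o=np.zeros((598,800,3),np.uint8);o[:,:460]=a;o[:364,462:]=c
d=cv2.resize(t['im'][165:210,290:350],(338,230));o[366:596,462:]=d
save('crop1',o)
PS=s['P'];
for u,v in((235,180),(264,155),(241,120),(289,240)): print((u,v),PS[v,u])
E
```

```text
A zmax 1.3777536423305055 min [0.29911367 0.24875582 0.030095  ] max [0.48492598 0.77232309 1.37775364]
  top 7 [0.29911367 0.24875582 1.37775364] ((299.1136779785156, 248.7558135986328), (0.0, 0.0), 0.0)
    0.03 117 ((441.3099670410156, 730.1986694335938), (56.584232330322266, 81.89041137695312), 51.485355377197266)
    0.06 64 ((427.25543212890625, 711.5086669921875), (10.308731079101562, 82.85291290283203), 51.562767028808594)
    0.09 63 ((425.67645263671875, 708.3898315429688), (8.119096755981445, 81.36389923095703), 57.20811462402344)
    0.12 157 ((429.0513610839844, 715.2991333007812), (19.78232192993164, 82.78568267822266), 54.39588928222656)
B zmax 1.3777536423305055 min [0.29911367 0.24875582 0.03149984] max [0.53188101 0.42076447 1.37775364]
  top 4 [0.29911367 0.24875582 1.37775364] ((299.1136779785156, 248.7558135986328), (0.0, 0.0), 0.0)
    0.03 268 ((499.4814758300781, 380.869384765625), (81.04341125488281, 47.207679748535156), 82.67060852050781)
    0.06 24 ((515.7576293945312, 375.8752136230469), (79.43328094482422, 19.242416381835938), 87.41136169433594)
    0.09
[... 1025 characters left out ...]
75364] ((299.1136779785156, 248.7558135986328), (0.0, 0.0), 0.0)
    0.03 29 ((588.95458984375, 13.841951370239258), (62.57210159301758, 52.91718292236328), 88.19422149658203)
    0.06 41 ((587.9786376953125, 16.070941925048828), (52.5532341003418, 63.12630081176758), 0.702573835849762)
    0.09 118 ((569.5533447265625, 14.487598419189453), (62.7354621887207, 40.567527770996094), 80.70570373535156)
    0.12 47 ((577.0401000976562, 16.34481430053711), (60.8908576965332, 26.759807586669922), 89.35106658935547)
(235, 180) [0.42770809 0.26869305 0.13979227]
(264, 155) [0.5188283  0.36193501 0.18090497]
(241, 120) [ 0.47470871 -0.66460463  0.69290089]
(289, 240) [0.57467173 0.01169818 0.11837303]
```

View pics/crop1.png

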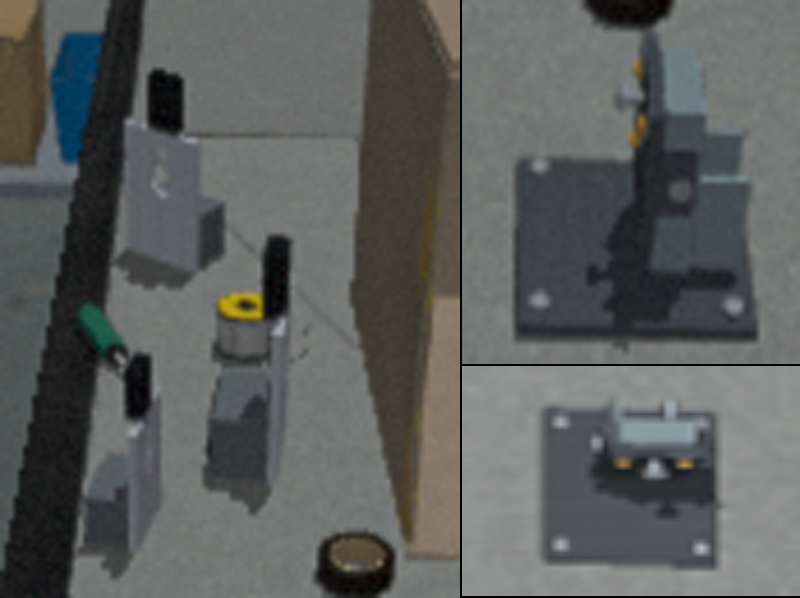

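Side crop and sizes: A (130,218) and B (225,198) have plates 82 mm wide, tops about 0.18 m. C at (250,226) has a plate about 64 mm wide and top 0.14 m, so it is the smallest and the match. In the crop it is the lower-left one, with its lug near (137,385). It faces the robot, back toward +x, yaw about -8°. The post faces -x. I'll move off toward C, and check the post on the way.

```bash
python3 -m crank '[[[8.5,2,4.5,1,0,0,-3],[8.5,2,4.5,1,0,0,-3],[8.5,2,4.5,1,0,0,-3],[8.5,2,4.5,1,0,0,-3],[8.5,2,4.5,1,0,0,-3],[8.5,2,4.5,1,0,0,-3],[8.5,2,4.5,0,0,0,-3],[8.5,2,4.5,0,0,0,0],[8.5,2,4.5,0,0,0,0],[8.5,1,4.5,0,0,0,0],[8.5,0,4.5,0,0,0,0],[8.5,0,4.5,0,0,0,0],[8.5,0,4,0,0,0,0],[8.5,0,0,0,0,0,0]]]' 80
python3 - <<'E'
from h import *
t=np.load('top0.npz');P=t['P'][160:215,295:345].reshape(-1,3)
q=P[(P[:,2]>0.03)&(P[:,2]<1)]
print('zmax',np.sort(q[:,2])[-15:].round(3))
im,d,p,T=shot('wrist');save('w1',im);np.savez('w1.npz',im=im,d=d,T=T,P=cloud(d,p,T));o=manip.get_obs();print(o['position'],o['ee_rot'],o['ft_force'],p['hand_eye'])
E
```

```text
clock: 1.85
position: [0.418, 0.001, 0.2914]
ee_rot: [1.0, 0.006, 0.0, 0.0]
ft_force: [0.6, 0.2, 0.3]
grip_width: 0.991
grasp_force: 0.0
zmax [0.124 0.124 0.124 0.124 0.124 0.124 0.124 0.124 0.125 0.125 0.126 0.126
 0.126 0.126 0.127]
[ 0.41807809 -0.0011127   0.29125954] [ 9.99988407e-01  4.80443364e-03 -4.45567124e-05  3.18912154e-04] [-0.02886326 -1.28588717  0.2513091 ] [[-6.53999640e-04 -9.51818643e-01 -3.06660796e-01  7.83256082e-02]
 [ 9.99999773e-01 -6.72040615e-04 -4.67575433e-05  4.50450153e-04]
 [-1.61583809e-04 -3.06660757e-01  9.51818866e-01 -1.41886135e-01]
 [ 0.00000000e+00  0.00000000e+00  0.00000000e+00  1.00000000e+00]]
```

View pics/w1.png

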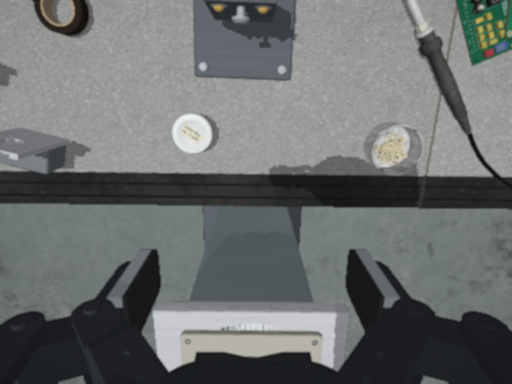

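The wrist view shows the post's base front corners at (203,67) and (282,71), the stud at (239,13), and gold pins either side. Next I'll extract the post geometry from it while continuing to the meter.

```bash
python3 - <<'E'
from h import *
t=np.load('w1.npz');P=t['P'];im=t['im']
hsv=cv2.cvtColor(im,cv2.COLOR_RGB2HSV)
m=cv2.inRange(hsv,(12,120,90),(30,255,255));m[40:]=0;m[:,:195]=0;m[:,295:]=0
n,l,st,c=cv2.connectedComponentsWithStats(m)
for i in range(1,n):
    if st[i,4]>8:
        q=P[l==i];print('gold',st[i],c[i],np.median(q,0))
for u,v in((239,14),(239,10),(240,18),(203,67),(282,71)): print((u,v),P[v,u])
q=P[:80,190:300].reshape(-1,3);
for z0,z1 in((.005,.015),(.04,.06),(.06,.08),(.08,.1),(.1,.15)):
    k=q[(q[:,2]>z0)&(q[:,2]<z1)]
    if len(k)>4: print(z0,len(k),k.min(0),k.max(0))
# base front edge yaw from both views
for nm in('w1','top0'):
    P=np.load(nm+'.npz')['P'].reshape(-1,3);k=P[(abs(P[:,2]-.010)<.003)&(P[:,0]>.48)&(P[:,0]<.68)&(abs(P[:,1]-.015)<.09)]
    print(nm,len(k),cv2.minAreaRect((k[:,:2]*1000).astype(np.float32)),k.min(0),k.max(0))
E
python3 -m crank '[[[8.5,0,5,0,0,0,-1],[8.5,0,5,0,0,0,-2],[8.5,0,5,0,0,0,-2],[8.5,0,5,0,0,0,-2],[8.5,0,4,0,0,0,0],[8.5,-1.5,4,0,0,0,0],[8.5,-1.5,0,0,0,0,0],[8.5,-1.5,0,0,0,0,0],[8.5,-1,0,0,0,0,0],[8.5,0,0,0,0,0,0]]]'
python3 - <<'E'
from h import *
im,d,p,T=shot('wrist');save('w2',im);np.savez('w2.npz',im=im,d=d,T=T,P=cloud(d,p,T));o=manip.get_obs();print(o['position'],o['ee_rot'])
E
```

```text
gold [214   6   9   6  43] [218.18604651   7.97674419] [0.5618051  0.03307498 0.10795889]
gold [258   8  10   5  42] [262.5          9.85714286] [ 0.56063168 -0.00662595  0.10791561]
(239, 14) [0.55693074 0.01437357 0.10892792]
(239, 10) [0.56025939 0.01439563 0.10826132]
(240, 18) [0.55313931 0.01335708 0.11222179]
(203, 67) [0.51668582 0.06208422 0.01261588]
(282, 71) [ 0.51312316 -0.03403216  0.01537199]
0.005 6366 [ 0.50366053 -0.0471928   0.0050903 ] [0.59097008 0.07424472 0.0147746 ]
0.04 156 [ 0.56307738 -0.01851547  0.04055772] [0.56511775 0.04486044 0.05995078]
0.06 220 [ 0.56160515 -0.01818037  0.06001855] [0.5651654  0.04475582 0.0796616 ]
0.08 195 [ 0.56295738 -0.01842428  0.08003447] [0.56510062 0.04485755 0.09979876]
0.1 831 [ 0.55021594 -0.01867253  0.10000909] [0.56621426 0.04485759 0.12348297]
w1 6238 ((547.6829223632812, 13.831916809082031), (119.80091857910156, 88.18707275390625), 89.23240661621094) [ 0.50291278 -0.04664509  0.0070024 ] [0.59097008 0.07424472 0.01297033]
top0 464 ((576.6818237304688, 11.370712280273438), (168.703857421875, 178.87179565429688), 87.45205688476562) [ 0.48546512 -0.07447446  0.00700729] [0.66526472 0.09383837 0.01298587]
clock: 3.15
position: [0.3635, 0.2775, 0.2914]
ee_rot: [0.998, -0.058, 0.001, 0.0]
ft_force: [0.7, -0.2, 0.4]
grip_width: 0.993
grasp_force: 0.0
[0.36385718 0.27742771 0.29141406] [ 9.98310358e-01 -5.81047249e-02  4.22099049e-04  3.03359627e-04]
```

View pics/w2.png

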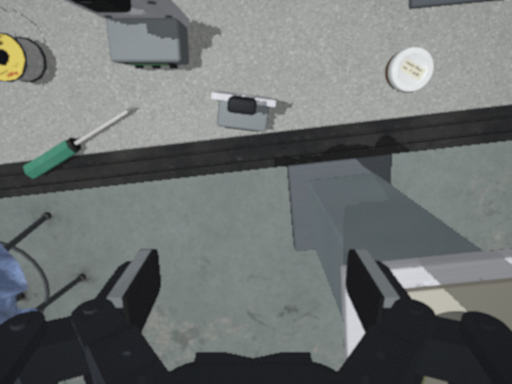

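The lug of C is at (241,104), plate top edge from (212,96) to (275,103). I'll measure it.

```bash
python3 - <<'E'
from h import *
t=np.load('w2.npz');P=t['P'][80:145,195:290].reshape(-1,3)
k=P[P[:,2]>.13];print('lug top',len(k),k.mean(0),k.min(0),k.max(0),cv2.minAreaRect((k[:,:2]*1000).astype(np.float32)))
k=P[(P[:,2]>.094)&(P[:,2]<.104)];print('plate top',len(k),k.mean(0),cv2.minAreaRect((k[:,:2]*1000).astype(np.float32)))
k=P[(P[:,2]>.036)&(P[:,2]<.046)];print('housing',len(k),cv2.minAreaRect((k[:,:2]*1000).astype(np.float32)))
o=manip.get_obs();y=R.from_quat(o['ee_rot']).as_matrix()[:,1];print(np.degrees(np.arctan2(-y[1],-y[0])))
E
```

```text
lug top 482 [0.42614492 0.27937762 0.14916158] [0.41679057 0.26650142 0.13305328] [0.44115328 0.29291189 0.43338378] ((430.14508056640625, 279.12530517578125), (25.82325553894043, 24.36734962463379), 83.5447006225586)
plate top 257 [0.42928704 0.27882316 0.09906836] ((428.69866943359375, 279.1101379394531), (64.0207290649414, 7.119097709655762), 76.23666381835938)
housing 1023 ((412.0256042480469, 282.593994140625), (61.307682037353516, 41.095909118652344), 76.2314224243164)
83.33792179630979
```

```bash
python3 -m crank '[[[8.5,2,0.1,-1,0,0,-2.4],[8.5,2,0.1,-2,0,0,-2.4],[8.5,2.1,0.05,-2,0,0,-2.3],[8.5,0,0,-2,0,0,0],[8.5,0,0,-2,0,0,0],[8.5,0,0,-2,0,0,0],[8.5,0,0,-0.5,0,0,0],[8.5,0,0,0,0,0,0],[8.5,0,0,0,0,0,0]]]'
python3 - <<'E'
from h import *
im,d,p,T=shot('wrist');P=cloud(d,p,T);o=manip.get_obs();print(o['position'])
save('w3',im)
Q=P.reshape(-1,3)
k=Q[(abs(Q[:,0]-.425)<.03)&(abs(Q[:,1]-.28)<.04)&(Q[:,2]>.132)&(Q[:,2]<.146)];print(len(k))
if len(k)>9: print(np.median(k,0),cv2.minAreaRect((k[:,:2]*1000).astype(np.float32)))
k=Q[(abs(Q[:,0]-.425)<.03)&(abs(Q[:,1]-.28)<.04)&(Q[:,2]>.095)&(Q[:,2]<.104)];print(len(k))
if len(k)>9: print(np.median(k,0),cv2.minAreaRect((k[:,:2]*1000).astype(np.float32)))
y=R.from_quat(o['ee_rot']).as_matrix()[:,1];print(np.degrees(np.arctan2(-y[1],-y[0])))
E
```

```text
clock: 4.32
position: [0.4247, 0.2808, 0.1771]
ee_rot: [0.993, -0.119, 0.0, -0.0]
ft_force: [-0.2, -0.0, -0.5]
grip_width: 0.995
grasp_force: 0.0
[0.42468609 0.28083339 0.17703516]
988
[0.42723401 0.27957571 0.13885664] ((425.842041015625, 279.9306945800781), (25.771718978881836, 14.189106941223145), 76.06670379638672)
669
[0.43133832 0.27841166 0.09926402] ((429.3802490234375, 278.73724365234375), (63.877464294433594, 7.07273006439209), 76.3192367553711)
76.30321934178845
```

View pics/w3.png

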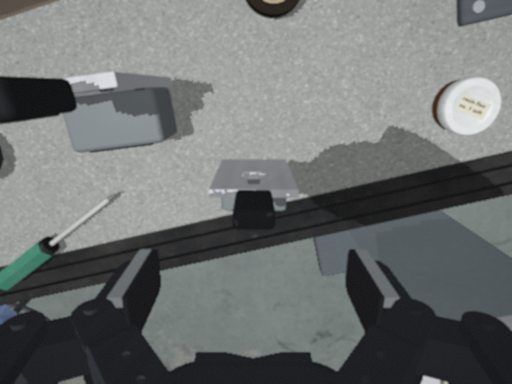

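The lug is centred between the fingers at (255,208), and yaw is aligned to within 0.1°. I'll descend and grip.

```bash
python3 -m crank '[[[8.5,0.1,-0.1,-2,0,0,0],[8.5,0,0,-2,0,0,0],[8.5,0,0,-2,0,0,0],[8.5,0,0,-1.3,0,0,0],[8.5,0,0,0,0,0,0],[2,0,0,0,0,0,0],[2,0,0,0,0,0,0],[2,0,0,0,0,0,0],[2,0,0,0,0,0,0],[2,0,0,0,0,0,0],[2,0,0,0,0,0,0]]]' 100
```

```text
clock: 5.75
position: [0.4257, 0.28, 0.1039]
ee_rot: [0.993, -0.119, 0.001, -0.0]
ft_force: [1.0, 0.9, 5.9]
grip_width: 0.289
grasp_force: 98.6
```

```bash
python3 -m crank '[[[2,0,0,1,0,0,0],[2,0,0,2,0,0,0],[2,0,0,2,0,0,0],[2,0,0,2,0,0,0],[2,0,0,0,0,0,0],[2,0,-2,0,0,0,2],[2,0.5,-3,0,0,0,2],[2,0.5,-3,0,0,0,2],[2,0.5,-3,0,0,0,2],[2,1,-3,0,0,0,2],[2,1,-3,0,0,0,1],[2,1,-3,0,0,0,1],[2,1,-3,0,0,0,0.5],[2,1,-2,0,0,0,0.5],[2,1,-1.65,0,0,0,0],[2,0,0,0,0,0,0],[2,0,0,0,0,0,0]]]'
python3 - <<'E'
from h import *
o=manip.get_obs();print(o['position'],o['ft_force'],o['torque'],o['grasp_force'])
y=R.from_quat(o['ee_rot']).as_matrix();print(np.degrees(np.arctan2(-y[1,1],-y[0,1])),y[:,2])
ims=[]
for n in('wrist','side'):
    im,d,p,T=shot(n);np.savez(n+'4.npz',im=im,d=d,T=T,P=cloud(d,p,T));ims.append(im)
s=cv2.resize(ims[1][180:300,225:325],(400,480),interpolation=cv2.INTER_CUBIC)
w=cv2.resize(ims[0],(400,300));c=np.zeros((480,800,3),np.uint8);c[:,:400]=s;c[:300,400:]=w;save('c4',c)
E
```

```text
clock: 7.88
position: [0.4999, 0.0141, 0.173]
ee_rot: [1.0, -0.006, -0.0, -0.0]
ft_force: [-0.1, -0.1, -2.5]
grip_width: 0.291
grasp_force: 98.7
[0.49988294 0.01408346 0.17300756] [-0.07915315 -0.10339616 -2.46294298] [-0.0223238  -0.00142543  0.00316941] 98.68343710899353
89.36824188875165 [-7.41591767e-04  3.69244055e-04 -9.99999657e-01]
```

View pics/c4.png

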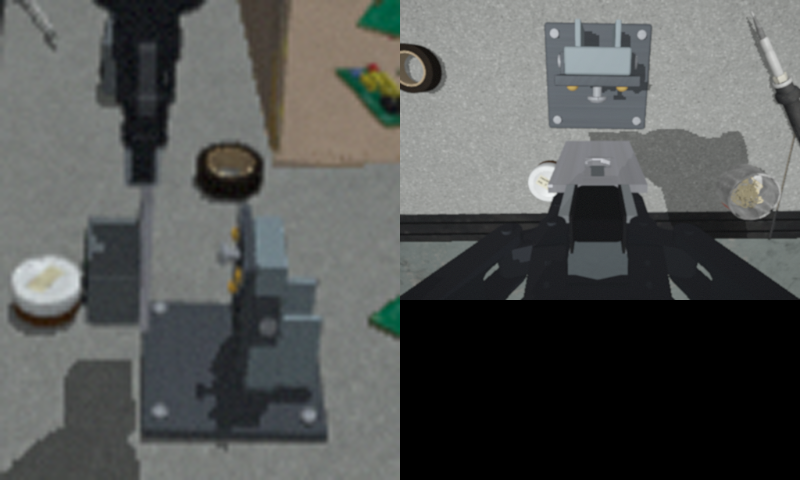

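Meter held upright in front of the post. In the wrist view the stud is at (252,122) and the keyhole at (252,210), full-size pixels. Now I'll measure the plate and stud in this one view.

```bash
python3 - <<'E'
from h import *
t=np.load('wrist4.npz');P=t['P'];im=t['im'];Q=P.reshape(-1,3)
hsv=cv2.cvtColor(im,cv2.COLOR_RGB2HSV)
m=cv2.inRange(hsv,(12,120,90),(30,255,255));m[:90]=0;m[140:]=0;m[:,:190]=0;m[:,310:]=0
n,l,st,c=cv2.connectedComponentsWithStats(m)
for i in range(1,n):
    if st[i,4]>8: print('gold',c[i],np.median(P[l==i],0))
k=Q[(Q[:,0]>.565)&(Q[:,0]<.572)&(abs(Q[:,1]-.015)<.04)&(Q[:,2]>.10)&(Q[:,2]<.16)];print('carriage top',len(k),np.percentile(k[:,2],[5,50,95]),k[:,1].min(),k[:,1].max())
k=Q[(Q[:,0]>.545)&(Q[:,0]<.560)&(abs(Q[:,1]-.015)<.012)&(Q[:,2]>.09)&(Q[:,2]<.15)];print('stud',len(k),k.min(0),k.max(0),(k.min(0)+k.max(0))/2)
k=Q[(abs(Q[:,2]-.010)<.003)&(Q[:,0]>.48)&(Q[:,0]<.65)&(abs(Q[:,1]-.015)<.07)];print('base',cv2.minAreaRect((k[:,:2]*1000).astype(np.float32)))
# plate rear
k=Q[(Q[:,0]>.495)&(Q[:,0]<.515)&(abs(Q[:,1]-.014)<.05)&(Q[:,2]>.06)&(Q[:,2]<.175)]
print('plate',len(k),k.min(0),k.max(0))
f=k[k[:,2]<.163]; A=np.c_[f[:,1],f[:,2],np.ones(len(f))];w=np.linalg.lstsq(A,f[:,0],rcond=None)[0];r=f[:,0]-A@w
g=abs(r)<.002;w=np.linalg.lstsq(A[g],f[g,0],rcond=None)[0];print('rear x=a y+b z+c',w,'x at y.014,z.12:',w@[.014,.12,1],g.mean())
h=f[~g];hole=f[(r<-.0025)&(abs(f[:,1]-.014)<.015)];print('hole pts',len(hole),hole.min(0) if len(hole) else 0,hole.max(0) if len(hole) else 0)
for z in(.15,.14,.13):
    b=f[g][abs(f[g][:,2]-z)<.003];print(z,b[:,1].min(),b[:,1].max())
E
```

```text
gold [220.5  112.25] [0.56246156 0.03295678 0.10863997]
gold [283.37777778 113.35555556] [ 0.56135436 -0.00589829  0.1085241 ]
carriage top 1386 [0.11907627 0.12069051 0.12182497] -0.018802210718974758 0.045309198343429
stud 268 [0.55058051 0.00582329 0.09752315] [0.55987674 0.02114273 0.11316442] [0.55522863 0.01348301 0.10534378]
base ((564.0855712890625, 13.451171875), (119.53311157226562, 119.56383514404297), 88.5484619140625)
plate 6356 [ 0.49515831 -0.01834959  0.06983323] [0.50810231 0.04621436 0.1749989 ]
rear x=a y+b z+c [0.01208864 0.00139749 0.50618295] x at y.014,z.12: 0.5065198914189728 0.9584
hole pts 179 [0.49515831 0.00409796 0.1094294 ] [0.50388564 0.02349762 0.1447681 ]
0.15 -0.018145314093936302 0.045657675782764834
0.14 -0.018277432706974236 0.04589682688833102
0.13 -0.01807956224118296 0.04582201259150551
```

```bash
python3 -m crank '[[[2,1,-0.05,-0.5,0,0,-0.4],[2,1,0,-1,0,0,-0.4],[2,1,0,-1,0,0,0],[2,1,0,0,0,0,0],[2,0,0,0,0,0,0],[2,0,0,0,0,0,0]]]'
python3 - <<'E'
from h import *
o=manip.get_obs();print(o['position'],o['ft_force'])
for n in ('wrist',):
    im,d,p,T=shot(n);Q=cloud(d,p,T).reshape(-1,3)
k=Q[(Q[:,0]>.565)&(Q[:,0]<.572)&(abs(Q[:,1]-.015)<.04)&(Q[:,2]>.10)&(Q[:,2]<.14)];print('carriage top',len(k),np.percentile(k[:,2],[5,50,95]))
k=Q[(Q[:,0]>.5365)&(Q[:,0]<.543)&(abs(abs(Q[:,1]-.0135)-.024)<.007)&(Q[:,2]>.12)];print('plate top',len(k),np.percentile(k[:,2],[5,50,95,99]))
k=Q[(Q[:,0]>.5485)&(Q[:,0]<.560)&(abs(Q[:,1]-.0135)<.012)&(Q[:,2]>.09)&(Q[:,2]<.13)];print('stud',len(k),k.min(0),k.max(0))
k=Q[(Q[:,0]>.54)&(Q[:,0]<.5485)&(abs(Q[:,1]-.0135)<.035)&(Q[:,2]>.1)&(Q[:,2]<.145)];print('plate',len(k),k.min(0),k.max(0))
save('w5',im)
E
```

```text
clock: 8.72
position: [0.5403, 0.0127, 0.1485]
ee_rot: [1.0, -0.013, 0.0, 0.0]
ft_force: [0.7, 0.5, -2.7]
grip_width: 0.286
grasp_force: 98.7
[0.54025664 0.01271612 0.14850681] [ 0.7495733   0.47012536 -2.66311641]
carriage top 1617 [0.11520672 0.12052783 0.12165586]
plate top 309 [0.14327511 0.20219697 0.20347649 0.2039112 ]
stud 327 [0.55035492 0.00624579 0.09756053] [0.55987288 0.02148247 0.1142249 ]
plate 3602 [ 0.54019711 -0.01978896  0.10001955] [0.5484781  0.04439987 0.14499465]
```

```bash
python3 -m crank '[[[2,0,0.1,-0.1,0,0,0],[2,0.2,0,0,0,0,0],[2,0.2,0,0,0,0,0],[2,0.1,0,0,0,0,0],[2,0.1,0,0,0,0,0],[2,0,0,0,0,0,0]]]'
```

```text
clock: 9.52
position: [0.5463, 0.0137, 0.1473]
ee_rot: [1.0, -0.013, -0.0, 0.0]
ft_force: [-0.1, -1.0, -2.8]
grip_width: 0.291
grasp_force: 98.7
```

No resistance 2.4 mm past the head's front, so the head is in the opening. Pushing on toward the pins in small steps.

```bash
python3 -m crank '[[[2,0.2,0,0,0,0,0],[2,0.2,0,0,0,0,0],[2,0.1,0,0,0,0,0],[2,0.1,0,0,0,0,0],[2,0,0,0,0,0,0]]]'
```

```text
clock: 10.15
position: [0.552, 0.0137, 0.1472]
ee_rot: [1.0, -0.013, -0.0, 0.0]
ft_force: [-1.2, -0.2, -2.0]
grip_width: 0.293
grasp_force: 98.8
```

```bash
python3 -m crank '[[[2,0.1,0,0,0,0,0],[2,0.1,0,0,0,0,0],[2,0.1,0,0,0,0,0],[2,0,0,0,0,0,0]]]'; python3 -m crank '[[[2,0.1,0,0,0,0,0],[2,0,0,0,0,0,0]]]'
```

```text
clock: 10.65
position: [0.5545, 0.0136, 0.1471]
ee_rot: [1.0, -0.013, -0.001, 0.0]
ft_force: [-6.3, -1.0, 0.4]
grip_width: 0.291
grasp_force: 98.9
clock: 10.9
position: [0.5553, 0.0136, 0.1471]
ee_rot: [1.0, -0.013, -0.001, 0.0]
ft_force: [-6.2, -0.6, 1.3]
grip_width: 0.287
grasp_force: 99.0
```

```bash
python3 -m crank '[[[2,0.07,0,0,0,0,0],[2,0,0,0,0,0,0],[2,0,0,-0.1,0,0,0],[2,0,0,-0.1,0,0,0],[2,0,0,-0.1,0,0,0],[2,0,0,0,0,0,0]]]';python3 -m crank '[[[2,0,0,-0.1,0,0,0],[2,0,0,-0.1,0,0,0],[2,0,0,-0.1,0,0,0],[2,0,0,0,0,0,0]]]'
```

```text
clock: 11.65
position: [0.5557, 0.0137, 0.1438]
ee_rot: [1.0, -0.013, -0.002, 0.0]
ft_force: [-7.3, -0.5, -0.0]
grip_width: 0.288
grasp_force: 99.0
clock: 12.15
position: [0.5557, 0.0137, 0.1408]
ee_rot: [1.0, -0.013, -0.002, 0.0]
ft_force: [-6.3, 1.0, 1.3]
grip_width: 0.286
grasp_force: 99.0
```

Sliding freely behind the head. Continuing down.

```bash
python3 -m crank '[[[2,0,0,-0.15,0,0,0],[2,0,0,-0.15,0,0,0],[2,0,0,-0.15,0,0,0],[2,0,0,-0.15,0,0,0],[2,0,0,0,0,0,0]]]';python3 -m crank '[[[2,0,0,-0.15,0,0,0],[2,0,0,-0.15,0,0,0],[2,0,0,-0.1,0,0,0],[2,0,0,0,0,0,0]]]'
```

```text
clock: 12.78
position: [0.5556, 0.0137, 0.1347]
ee_rot: [1.0, -0.013, -0.002, 0.0]
ft_force: [-6.9, 0.1, -0.7]
grip_width: 0.288
grasp_force: 99.0
clock: 13.28
position: [0.5556, 0.0138, 0.1308]
ee_rot: [1.0, -0.013, -0.002, 0.0]
ft_force: [-7.7, 0.3, 0.0]
grip_width: 0.291
grasp_force: 99.0
```

```bash
python3 -m crank '[[[2,0,0,-0.1,0,0,0],[2,0,0,-0.1,0,0,0],[2,0,0,-0.1,0,0,0],[2,0,0,0,0,0,0]]]';python3 -m crank '[[[2,0,0,-0.1,0,0,0],[2,0,0,0,0,0,0]]]';python3 -m crank '[[[2,0,0,-0.1,0,0,0],[2,0,0,0,0,0,0]]]'
```

```text
clock: 13.78
position: [0.5555, 0.0138, 0.1275]
ee_rot: [1.0, -0.013, -0.002, 0.0]
ft_force: [-6.7, -0.3, -2.8]
grip_width: 0.292
grasp_force: 98.9
clock: 14.02
position: [0.556, 0.0137, 0.1266]
ee_rot: [1.0, -0.013, -0.001, 0.0]
ft_force: [-4.5, 0.7, -3.7]
grip_width: 0.286
grasp_force: 98.8
clock: 14.28
position: [0.5565, 0.0137, 0.1261]
ee_rot: [1.0, -0.013, -0.001, 0.0]
ft_force: [-4.4, 0.3, -2.5]
grip_width: 0.29
grasp_force: 98.8
```

```bash
python3 -m crank '[[[2,0,0,-0.1,0,0,0],[2,0,0,0,0,0,0]]]';python3 -m crank '[[[2,0,0,-0.1,0,0,0],[2,0,0,0,0,0,0]]]'
```

```text
clock: 14.52
position: [0.5567, 0.0137, 0.1253]
ee_rot: [1.0, -0.013, -0.0, 0.0]
ft_force: [-5.5, 0.7, -0.8]
grip_width: 0.29
grasp_force: 98.8
clock: 14.78
position: [0.5569, 0.0137, 0.1249]
ee_rot: [1.0, -0.013, -0.0, 0.0]
ft_force: [-7.3, 0.3, 4.5]
grip_width: 0.289
grasp_force: 99.7
```

```bash
python3 -m crank '[[[2,0,0,-0.1,0,0,0],[2,0,0,0,0,0,0]]]'; python3 - <<'E'
from h import *
im,d,p,T=shot('wrist');Q=cloud(d,p,T).reshape(-1,3)
s=shot('side');a=cv2.resize(s[0][180:300,225:325],(400,480),interpolation=cv2.INTER_CUBIC)
c=np.zeros((480,800,3),np.uint8);c[:,:400]=a;c[:300,400:]=cv2.resize(im,(400,300));save('c6',c)
E
```

```text
clock: 15.02
position: [0.557, 0.0137, 0.1247]
ee_rot: [1.0, -0.013, 0.0, 0.0]
ft_force: [-11.2, -0.2, 11.6]
grip_width: 0.291
grasp_force: 100.6
```

View pics/c6.png

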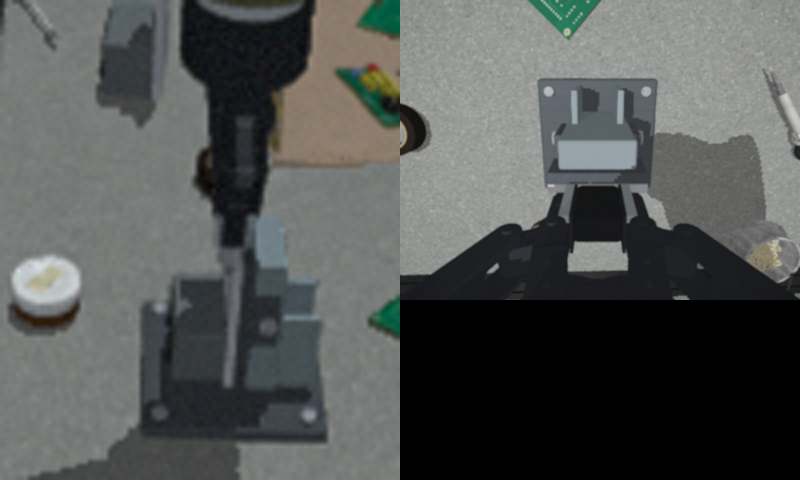

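The slide ended at a firm stop, about 22.5 mm down and 14 N net. The x force dropped just before that, which fits the catch springing out. I'll relax the load and tug up gently to confirm the catch.

```bash
python3 -m crank '[[[2,-0.05,0,0.15,0,0,0],[2,0,0,0,0,0,0]]]'; python3 -m crank '[[[2,0,0,0.15,0,0,0],[2,0,0,0,0,0,0]]]';python3 -m crank '[[[2,0,0,0.1,0,0,0],[2,0,0,0,0,0,0]]]'
```

```text
clock: 15.38
position: [0.5564, 0.0137, 0.1251]
ee_rot: [1.0, -0.013, 0.0, 0.0]
ft_force: [-6.4, 0.6, 1.3]
grip_width: 0.286
grasp_force: 99.0
clock: 15.62
position: [0.5562, 0.0137, 0.1261]
ee_rot: [1.0, -0.013, -0.0, 0.0]
ft_force: [-5.0, -0.4, -3.0]
grip_width: 0.291
grasp_force: 98.9
clock: 15.88
position: [0.5561, 0.0136, 0.1268]
ee_rot: [1.0, -0.013, -0.0, 0.0]
ft_force: [-4.4, -0.0, -8.0]
grip_width: 0.291
grasp_force: 98.5
```

```bash
python3 -m crank '[[[2,0,0,0.1,0,0,0],[2,0,0,0,0,0,0]]]'
```

```text
clock: 16.12
position: [0.5558, 0.0136, 0.1273]
ee_rot: [1.0, -0.013, -0.001, 0.0]
ft_force: [-2.4, 0.4, -16.9]
grip_width: 0.288
grasp_force: 98.9
```

It is barred from rising (14 N upward with no slide), so the catch is out. Back down home, then unload and release.

```bash
python3 -m crank '[[[2,0,0,-0.2,0,0,0],[2,0,0,-0.2,0,0,0],[2,0,0,-0.05,0,0,0],[2,0,0,0,0,0,0]]]'; python3 -m crank '[[[2,0,0,0.08,0,0,0],[2,0,0,0,0,0,0]]]'
```

```text
clock: 16.62
position: [0.5574, 0.0136, 0.1254]
ee_rot: [1.0, -0.013, 0.001, 0.0]
ft_force: [-5.3, -0.0, -0.4]
grip_width: 0.284
grasp_force: 100.6
clock: 16.88
position: [0.557, 0.0136, 0.1258]
ee_rot: [1.0, -0.013, 0.001, 0.0]
ft_force: [-4.7, 0.0, -2.8]
grip_width: 0.287
grasp_force: 100.6
```

```bash
python3 -m crank '[[[2,-0.05,0,-0.12,0,0,0],[2,0,0,-0.1,0,0,0],[2,0,0,0,0,0,0]]]'; python3 -m crank '[[[2,0,0,0.12,0,0,0],[2,0,0,0,0,0,0]]]'
```

```text
clock: 17.25
position: [0.5572, 0.0137, 0.1249]
ee_rot: [1.0, -0.013, 0.002, 0.0]
ft_force: [-7.8, 0.3, 5.9]
grip_width: 0.288
grasp_force: 101.8
clock: 17.5
position: [0.5569, 0.0137, 0.1253]
ee_rot: [1.0, -0.013, 0.001, 0.0]
ft_force: [-5.0, 0.2, -0.9]
grip_width: 0.291
grasp_force: 100.9
```

```bash
python3 -m crank '[[[3.5,0,0,0,0,0,0],[4.5,0,0,0,0,0,0],[5.5,0,0,0,0,0,0],[5.5,0,0,0,0,0,0],[5.5,0,0,1,0,0,0],[5.5,0,0,2,0,0,0],[5.5,0,0,3,0,0,0],[5.5,-2,0,4,0,0,0],[5.5,-4,0,2,0,0,0],[5.5,0,0,0,0,0,0],[5.5,0,0,0,0,0,0]]]'
python3 - <<'E'
from h import *
im,d,p,T=shot('wrist');Q=cloud(d,p,T).reshape(-1,3)
s=shot('side');a=cv2.resize(s[0][180:300,225:325],(400,480),interpolation=cv2.INTER_CUBIC)
c=np.zeros((480,800,3),np.uint8);c[:,:400]=a;c[:300,400:]=cv2.resize(im,(400,300));save('c7',c)
k=Q[(Q[:,0]>.53)&(Q[:,0]<.575)&(abs(Q[:,1]-.0135)<.025)&(Q[:,2]>.155)&(Q[:,2]<.175)]
print(len(k));print(np.median(k,0),cv2.minAreaRect((k[:,:2]*1000).astype(np.float32)))
E
```

```text
clock: 18.88
position: [0.4962, 0.0135, 0.2439]
ee_rot: [1.0, -0.013, 0.0, 0.0]
ft_force: [-0.5, 0.5, -1.0]
grip_width: 0.644
grasp_force: 0.0
756
[0.5538626  0.01342155 0.16008105] ((553.6534423828125, 13.432123184204102), (24.965831756591797, 13.730490684509277), 88.42123413085938)
```

View pics/c7.png

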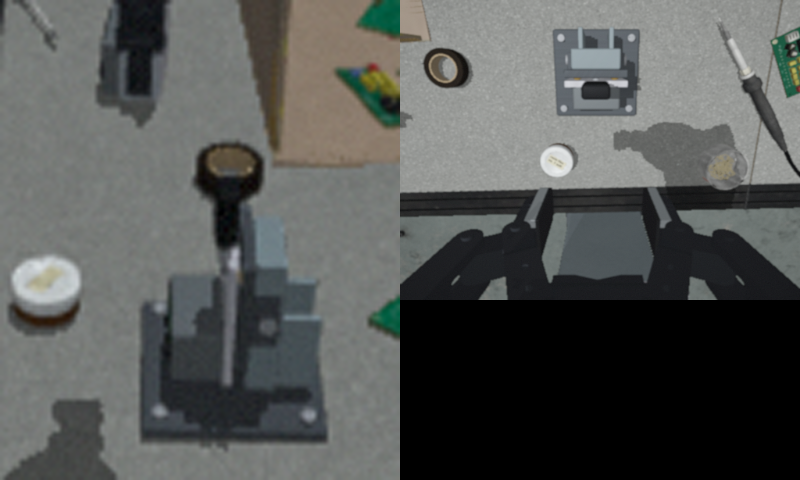

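The meter hangs upright and square on the stud at y offset about 0, and the gripper is clear. Handing in.

```bash
python3 -c "
from workcell import job;print(job.hand_in())"
```

```text
the job is handed in; nothing more can be done
None
```

The small meter is hung on the stud with the slot home and the catch pin sprung out (a gentle upward tug was barred), and it has been released and the job handed in; the hand-in returned no verdict. My highest wrist reading was about 17 N, about 14 N of it on the plate (during that tug), and I didn't measure the bystanders' positions again at the end.

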